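Uncouple the hitch tongue on the welding table

ROBOT

A 6-joint arm with a two-finger parallel gripper is mounted at the origin on the work surface. World frame = base frame: x ahead of the robot, y to its left, z up, the work surface at z = 0. Lengths are in m, angles in rad, forces in N, time in s.
With the tool pointing down it reaches from about 0.25 to 0.725 m from the base axis. Payload 4 kg.
Tool frame: the origin (TCP) lies on the centre line of the jaws, within the pads' length; the fingertips stand ahead of it and the grasp point (between the pads) lies 11 mm behind it (bot.tip_extent is the z of the fingertips in the tool frame, in m); z points along the fingers, y is the direction in which the jaws open and shut (so a half turn about z gives the same grasp; the last joint's range is limited). The gripper opens to 85 mm and grips with 20 to 120 N. Pads are 22 mm wide; open, the fingers measure 114 mm over their backs; the gripper's body (76 mm by 85 mm) begins 54 mm behind the grasp point. The pads swing forward as they close: fully open they stand 13 mm farther back than shut.
Start: joints at [1.135, 0.241, 0.005, 1.335, 0, 1.571], TCP at [0.211, 0.453, 0.239] pointing down, gripper open.
Joint ranges: [-2.72, 2.72], [-1.05, 1.87], [-1.09, 1.28], [-1.99, 2.15], [-1.42, 1.44], [-3.14, 3.14]. Speed limits (rad/s): [2.79, 2.79, 3.14, 3.14, 3.14, 3.14].

INTERFACE

Orientations are given as a unit quaternion [x, y, z, w].
In Python, from workcell import bot gives the robot as it stands.
- The arm moves only by the shell command python3 -m jog 'ROWS'. ROWS is JSON, a list that holds one entry, the list of rows, each a list of 7 numbers: the shift along the world's x, y, z in m, then the turn, a rotation vector about the world's x, y, z in degrees, then the closure in counts, from 0 (fully open) to 255 (shut). In form: [[[tx, ty, tz, ax, ay, az, fingers], ...]]. A call has 1 to 10 rows; each row is the pose to reach, as a shift and turn from the pose commanded when the call began; what a row does not reach only later rows make up. A row lasts 1/12 s, in which the tool goes at most 41.7 mm and 7.16 degrees, less where a joint would pass 70% of its speed; a pose out of reach is approached as far as the arm can. A call with a gripper value outside its range is refused whole. The fingers move at their own pace and stop on an object; the grip force is fixed at half the most. Time passes only in rows, so rows that repeat a pose let the fingers close. It gives the time, the measured TCP pose, the force and the opening at its end, in the units of the state.
- bot.get_obs(): the state, without advancing time (a new reading comes with each control period).
- bot.camera(name): name is "side" or "top"; returns the picture (480x640x3 uint8, blue, green, red); there is no depth.
- bot.camera_model(name): a dict with "K" (3x3 intrinsics, pixels), "T" (4x4, takes a point from camera to world coordinates). Camera axes: x right, y down, z forward; pixel columns grow to the right and rows downward; lengths in m; the calibration is good to about 2 mm. A picture is of the moment at which its call begins. camera_model takes no time and is no camera call.
- bot.job_done(): hands the job in, once; it reports no verdict.
The state is a dict: "clock": time; "joint_pos": joint angles; "joint_vel": joint speeds; "tau": joint torques, N m; "eef_pos": TCP position; "tool_rot": TCP orientation; "ft_force": force on the tool from outside, world axes, zero at the start; "ft_torque": the same for the moment, N m; "grip_width": finger opening in m.
Only numpy, scipy, OpenCV 4.12 (cv2) and the standard library are available. Lean on these libraries where they do the work, as an engineer would, in place of code of your own. Each camera call takes 0.05 s, during which the arm holds its last target. There are 200 camera calls.

TASK

The hitch on the welding table has to come apart for inspection. First clear its three loose steel fittings (the flat link, the hex nut and the spacer ring) off the table into the parts tray; then pull the coupler's spring latch out sideways and, while it is out, lift the tongue off the ball until the whole coupler is a good 3 cm above the top of the ball. Finish there, still holding it raised with the gripper, and leave the flashlight, brush and spray can where they are.

Things in the scene. Friction and masses are not known exactly. Their poses are not given: they have to be found in the camera images.
- hitch: Ball mount bolted to the table: steel base plate 370 x 110 x 12 mm carrying a 50 mm ball (hidden under the coupler at first) and, 240 mm from it, two upright ears (100 mm high) that hold the tongue's pivot. Origin: on the table under the ball's centre; x runs from the ball along the tongue to the pivot, y to the side where the latch sticks out, z up.
- ball_top (a point): Topmost point of the hitch ball, 95 mm above the table; axes as hitch.
- coupler_rim (a point): The coupler is a steel cap on the end of the tongue (a grey tube 50 mm wide): hitch x -42 to 54 mm, y -37 to 37 mm, top 110 mm high when coupled. This point lies in the middle of its mouth at the height of its lowest edge: 44 mm high, under the ball's centre when coupled. It rises with the tongue.
- tongue (a joint): Angle of the tongue about its pivot pin, which lies along hitch y at hitch x = 240 mm, 70 mm high: 0 coupled on the ball, grows as the coupler end rises (0.35 rad lifts the coupler by about 82 mm), stop at 0.75. It weighs about 7 N at the latch and falls back when let go. While the latch is in, it lifts by only about 2 mm.
- latch (a joint): How far the latch is drawn out, in m: 0 in (locked), stop at 0.022. It slides along the hitch's +y. The spring pulls it in with 7 N at 0, 15 N at the stop. Its bolt clears the ball from about 0.010 on. The tongue carries it: a gripper that has drawn it can lift the tongue by it, without letting go.
- latch_tab (a point): On the latch's handle, an upright flat steel tab beside the coupler: 26 mm along hitch x, 10 mm thick along y, 46 to 125 mm above the table when coupled, 36 mm free between it and the coupler. This point is its middle in x and y, 20 mm below its top edge (105 mm high). Tips with the tongue. A bar (46 to 59 mm high) joins it to the coupler.
- tray: Open aluminium parts tray, fixed to the table, outside 180 (x) x 150 (y) x 42 mm, walls and floor 3 mm. Origin: centre of its underside; z up.
- link: Flat steel link with round ends and a hole in each, 94 long (x) x 30 wide (y) x 12 mm thick, about 0.2 kg, lying flat. Origin: centre of its underside.
- nut: Large steel hex nut, 36 mm across flats (one pair of flats faces along its y axis), 41.6 mm across corners, 22 mm tall, about 0.14 kg. Origin: centre of its underside.
- ring: Steel spacer ring, 50 mm outside, 26 mm hole, 16 mm tall, about 0.16 kg, lying flat. Origin: centre of its underside.
- flashlight: Bystander: black flashlight standing on its lens end, 38 mm across, 135 mm tall. Origin: centre of its underside.
- brush: Bystander: hand brush lying on the table, along its x axis.
- spraycan: Bystander: grey can standing, 64 mm across, 170 mm tall. Origin: centre of its underside.
There are look-alikes about, which are no part of the job. Leave any pink or yellow look-alike of the link alone.

How it is judged:
On the way, in this order (a step that is already met when the one before it is completed fails the run):
1. all three fittings lie in the tray, let go, with the tongue still coupled (x of link in the frame of tray between -0.085 and 0.085 m and y of link in the frame of tray between -0.07 and 0.07 m and z of each of link, nut, ring in the frame of tray below 0.032 m and contact force between each of link, nut, ring and the fingers below 0.1 N and linear speed of each of link, nut, ring below 0.05 m/s and x of nut in the frame of tray between -0.085 and 0.085 m and y of nut in the frame of tray between -0.07 and 0.07 m and x of ring in the frame of tray between -0.085 and 0.085 m and y of ring in the frame of tray between -0.07 and 0.07 m and value of joint tongue below 0.03 rad), for 0.2 s.
2. the latch is drawn out at least 10 mm with the tongue still down on the ball (value of joint latch above 0.01 m and value of joint tongue below 0.05 rad).
At the end, for the whole second after the job is handed in: Coupler's lowest edge (coupler_rim) held still, at least 20 mm above the ball's top (115 mm above the table), fingers bearing on tongue or latch with over 2 N; link, nut and ring at rest, untouched, inside the tray walls, origins under 32 mm above its underside; bystanders not moved (x of link in the frame of tray between -0.085 and 0.085 m and y of link in the frame of tray between -0.07 and 0.07 m and z of each of link, nut, ring in the frame of tray below 0.032 m and contact force between each of link, nut, ring and the fingers below 0.1 N and linear speed of each of link, nut, ring below 0.05 m/s and x of nut in the frame of tray between -0.085 and 0.085 m and y of nut in the frame of tray between -0.07 and 0.07 m and x of ring in the frame of tray between -0.085 and 0.085 m and y of ring in the frame of tray between -0.07 and 0.07 m and height (world z) of coupler_rim above 0.115 m and velocity of joint tongue between -0.1 and 0.1 rad/s and contact force between the fingers and hitch above 2 N); the arm keeps its last pose, push and grip.
It fails at once if the flashlight is moved by more than 30 mm (distance of flashlight from where it was at the start of the episode above 0.03 m).
It fails at once if the brush is moved by more than 30 mm (distance of brush from where it was at the start of the episode above 0.03 m).
It fails at once if the spraycan is moved by more than 30 mm (distance of spraycan from where it was at the start of the episode above 0.03 m).
It also fails if it takes over 72 s, if anything falls off the work surface, if the arm or the gripper's body presses on something with over 40 N, if the wrist force passes 120 N, or if a joint passes its speed limit or range.

## Working session

There is one attempt and no reset: what is moved stays moved. The work goes in short steps, Python scripts to look and compute and a shell command to move; the robot and the scene stay as the last step left them, time stands still between calls to the robot, and variables do not carry over. Pictures are saved under pics/ and viewed, about 8 in all and at most 12, crops included, and the job is handed in when it is done.

```bash
mkdir -p pics; python3 - <<'E'
from workcell import bot
import cv2,numpy as np
for n in("top","side"):
    cv2.imwrite(f"pics/{n}0.png",bot.camera(n)); m=bot.camera_model(n); print(n,np.round(m["K"],1).tolist(),np.round(m["T"],3).tolist())
o=bot.get_obs();print({k:np.round(v,3).tolist() for k,v in o.items()},bot.tip_extent)
E
```

```text
top [[530.8, 0.0, 316.6], [0.0, 530.8, 241.3], [0.0, 0.0, 1.0]] [[-0.003, -0.998, 0.061, 0.495], [-1.0, 0.004, 0.013, 0.011], [-0.013, -0.061, -0.998, 1.288], [0.0, 0.0, 0.0, 1.0]]
side [[528.3, 0.0, 322.9], [0.0, 528.3, 238.6], [0.0, 0.0, 1.0]] [[0.922, -0.27, 0.276, 0.287], [-0.386, -0.664, 0.64, -0.639], [0.011, -0.697, -0.717, 0.847], [0.0, 0.0, 0.0, 1.0]]
{'clock': 0.1, 'joint_pos': [1.135, 0.241, 0.004, 1.335, -0.0, 1.571], 'joint_vel': [0.001, -0.001, 0.004, -0.002, -0.002, -0.0], 'tau': [0.001, -37.314, 25.301, 0.011, -0.0, 0.0], 'eef_pos': [0.211, 0.453, 0.238], 'tool_rot': [0.216, 0.976, -0.001, -0.0], 'ft_force': [-0.362, -0.094, 0.169], 'ft_torque': [0.003, -0.025, 0.047], 'grip_width': 0.085} 0.008
```

View pics/top0.png

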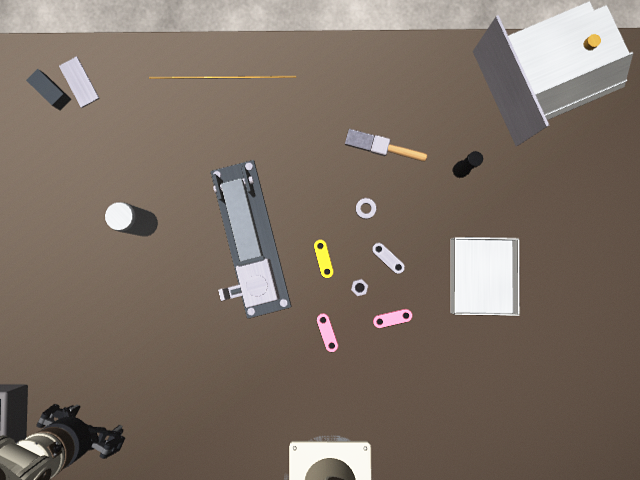

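View pics/side0.png

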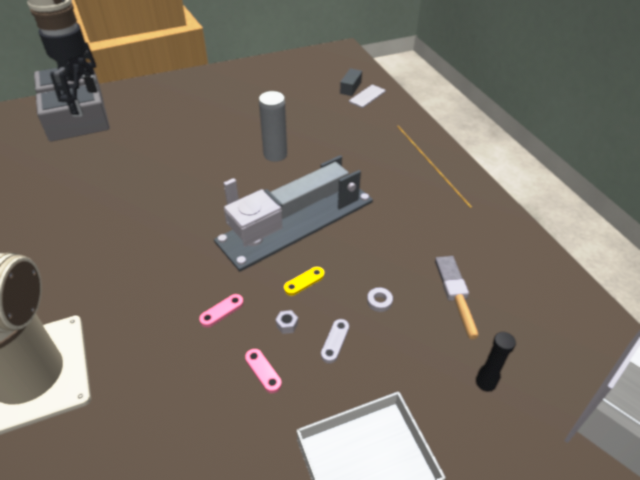

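Candidates in the top view:
- **Link:** grey at (388,258). Look-alikes are yellow (323,259) and pink (327,333) and (392,318).
- **Nut:** (360,288).
- **Ring:** (366,208).
- **Tray:** (485,277).
- **Latch tab:** (222,294).
- **Coupler/ball:** (257,285).

I choose the grey link and will now measure everything.

```bash
cat > h.py <<'E'
from workcell import bot
import cv2,numpy as np
def cast(n,px,z):
    m=bot.camera_model(n);T=m["T"]
    px=np.atleast_2d(np.asarray(px,float));d=np.c_[px,np.ones(len(px))]@np.linalg.inv(m["K"]).T@T[:3,:3].T
    return (T[:3,3]+d*((z-T[2,3])/d[:,2])[:,None])[:,:2]
def blobs(im,roi,lo=120,smax=60):
    x0,y0,x1,y1=roi;c=cv2.cvtColor(im[y0:y1,x0:x1],cv2.COLOR_BGR2HSV)
    m=((c[...,2]>lo)&(c[...,1]<smax)).astype(np.uint8)
    cs,_=cv2.findContours(m,cv2.RETR_EXTERNAL,cv2.CHAIN_APPROX_NONE)
    return [k[:,0,:]+[x0,y0] for k in cs if cv2.contourArea(k)>60]
E
python3 - <<'E'
from h import *
im=cv2.imread("pics/top0.png")
for n,roi,z in(("link",(366,235,412,280),.012),("nut",(345,274,375,302),.022),("ring",(348,192,384,224),.016),("tray",(440,228,530,325),.042),("tab",(212,284,232,304),.125),("coupler",(230,255,285,312),.11)):
    for c in blobs(im,roi):
        w=(cast("top",c,z)*1000).astype(np.float32); r=cv2.minAreaRect(w)
        print(n,c.mean(0).round(1),np.round(r[0],1),np.round(r[1],1),round(r[2],1))
        if n in("nut",): print(cv2.approxPolyDP(w.reshape(-1,1,2),4,True)[:,0].round(0).tolist())
# base plate dark->hitch axis: bolts + pivot
a=cv2.resize(im[150:325,205:420],None,fx=3.7,fy=3.4,interpolation=cv2.INTER_CUBIC)
cv2.imwrite("pics/crop1.png",a)
E
```

```text
link [388.  257.5] [ 532.5 -143.5] [93.1 31.1] 46.4
nut [359.2 287.2] [461.9 -73.4] [41.8 37. ] 44.7
[[484.0, -78.0], [479.0, -61.0], [463.0, -54.0], [441.0, -68.0], [446.0, -87.0], [470.0, -92.0]]
ring [365.8 207.6] [652.4 -91. ] [49.4 47.9] 44.8
tray [476.5 273.1] [ 488.9 -364.4] [160.9 182. ] 89.0
coupler [252.3 285.8] [466.4 173. ] [108.5 100.4] 14.2
coupler [248.4 256.7] [529.6 176.8] [49.  13.3] 89.8
```

View pics/crop1.png

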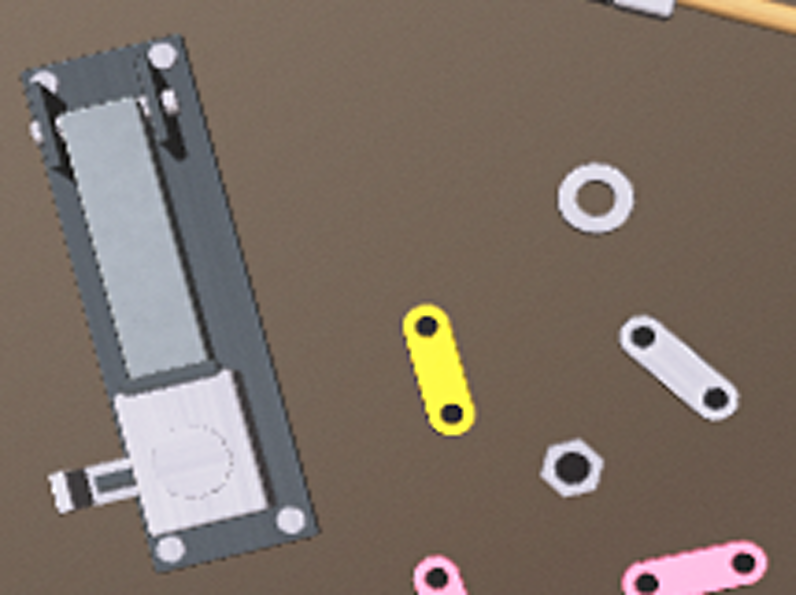

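The crop shows the grey link at px (388,258), distinct from the yellow and pink look-alikes. The sizes agree: link 93x31 mm, nut 42x37, ring 49x48, tray length 182. Going for the link first.

```bash
python3 -m jog '[[[0.19,-0.355,0,0,0,-60,0],[0.19,-0.355,0,0,0,-60,0],[0.19,-0.355,0,0,0,-60,0],[0.19,-0.355,0,0,0,-60,0],[0.19,-0.355,0,0,0,-60,0],[0.19,-0.355,0,0,0,-60,0],[0.19,-0.355,0,0,0,-60,0],[0.19,-0.355,0,0,0,-60,0],[0.19,-0.355,0,0,0,-60,0],[0.19,-0.355,0,0,0,-60,0]]]'
python3 -m jog '[[[0.131,-0.242,-0.12,0,0,-48.6,80],[0.131,-0.242,-0.12,0,0,-48.6,80],[0.131,-0.242,-0.12,0,0,-48.6,80],[0.131,-0.242,-0.12,0,0,-48.6,80],[0.131,-0.242,-0.12,0,0,-48.6,80],[0.131,-0.242,-0.12,0,0,-48.6,80],[0.131,-0.242,-0.12,0,0,-48.6,80],[0.131,-0.242,-0.12,0,0,-48.6,80],[0.131,-0.242,-0.12,0,0,-48.6,80],[0.131,-0.242,-0.12,0,0,-48.6,80]]]'
python3 -c "
from h import *
print(bot.tip_extent)
im=cv2.imread('pics/top0.png')
c=blobs(im,(345,274,375,302))[0];w=cast('top',c,.022)*1000
A=np.deg2rad(np.arange(0,60,2))
f=[sum(np.ptp(w@[np.cos(a+k*np.pi/3),np.sin(a+k*np.pi/3)]) for k in range(3)) for a in A]
print('nut normal',np.rad2deg(A[np.argmin(f)]),min(f)/3,w.mean(0),cv2.minEnclosingCircle(w.astype(np.float32)))
t=cast('top',[[221.8,294.7]],.125);print('tab',t)
q=np.array([[113,397],[232,370],[270,510],[152,540]])/[3.7,3.4]+[205,150];print('coup',cast('top',q,.11).round(3))
b=np.array([[43,82],[162,54],[291,520],[171,550]])/[3.7,3.4]+[205,150];print('bolts',cast('top',b,.015).round(3))
"
```

```text
clock: 0.93
eef_pos: [0.4019, 0.0952, 0.2392]
tool_rot: [0.677, 0.736, -0.0, 0.0]
ft_force: [0.5, 1.1, 0.8]
grip_width: 0.0852
clock: 1.77
eef_pos: [0.5312, -0.1435, 0.1185]
tool_rot: [0.919, 0.394, -0.001, -0.001]
ft_force: [-0.4, 0.3, -0.9]
grip_width: 0.0588
0.008
nut normal 16.0 38.14269835835949 [462.06335458 -73.34981631] ((462.4789123535156, -72.8555908203125), 21.843473434448242)
tab [[0.44908389 0.23380937]]
coup [[0.51  0.207]
 [0.528 0.135]
 [0.437 0.112]
 [0.417 0.183]]
bolts [[0.736 0.27 ]
 [0.756 0.192]
 [0.425 0.107]
 [0.404 0.184]]
```

```bash
python3 -m jog '[[[0.001,0,-0.04,0,0,0,80],[0.001,0,-0.08,0,0,0,80],[0.001,0,-0.095,0,0,0,80],[0.001,0,-0.104,0,0,0,80],[0.001,0,-0.104,0,0,0,80],[0.001,0,-0.104,0,0,0,255],[0.001,0,-0.104,0,0,0,255],[0.001,0,-0.104,0,0,0,255],[0.001,0,-0.104,0,0,0,255],[0.001,0,-0.104,0,0,0,255]]]'
python3 -m jog '[[[0,0,0,0,0,0,255],[0,0,0,0,0,0,255],[0,0,0,0,0,0,255]]]'
```

```text
clock: 2.6
eef_pos: [0.5345, -0.1433, 0.018]
tool_rot: [0.919, 0.394, 0.002, 0.001]
ft_force: [-3.0, 2.1, 6.1]
grip_width: 0.0261
clock: 2.85
eef_pos: [0.5345, -0.1433, 0.018]
tool_rot: [0.919, 0.394, 0.002, 0.001]
ft_force: [-2.5, 3.2, 5.8]
grip_width: 0.0267
```

```bash
python3 -m jog '[[[0,0,0.04,0,0,0,255],[0,0,0.08,0,0,0,255],[-0.02,-0.05,0.1,0,0,7,255],[-0.035,-0.085,0.1,0,0,14,255],[-0.05,-0.12,0.1,0,0,21,255],[-0.065,-0.155,0.1,0,0,28,255],[-0.08,-0.19,0.1,0,0,35,255],[-0.088,-0.22,0.1,0,0,42,255],[-0.09,-0.227,0.1,0,0,43.6,255],[-0.09,-0.227,0.1,0,0,43.6,255]]]'
python3 -c "
from h import *
im=bot.camera('top');s=bot.camera('side')
cv2.imwrite('pics/p4.png',np.hstack([cv2.resize(im[180:360,340:560],(440,360)),s[240:480:,280:640]][0:1]+[cv2.resize(s[240:480,280:640],(360,360))]))"
```

```text
clock: 3.68
eef_pos: [0.4419, -0.3752, 0.1167]
tool_rot: [0.708, 0.706, -0.001, 0.002]
ft_force: [-0.3, 0.1, -2.7]
grip_width: 0.0263
```

View pics/p4.png

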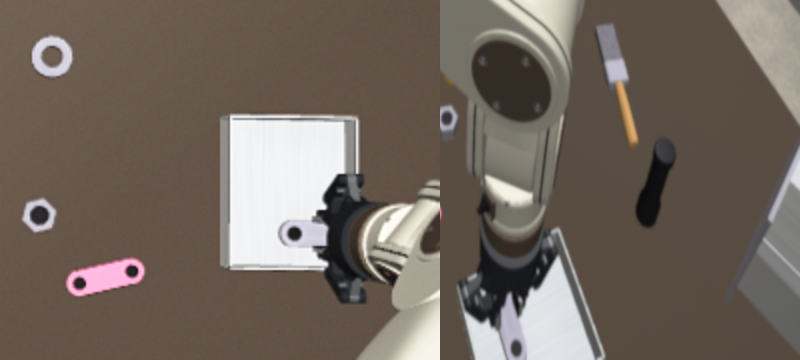

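Picture 4: the link is held between the jaws above the tray, with its end at crop (295,233) over the tray floor. Lowering and releasing.

```bash
python3 -m jog '[[[0.003,0.003,-0.04,0,0,0,255],[0.003,0.003,-0.075,0,0,0,255],[0.003,0.003,-0.09,0,0,0,255],[0.003,0.003,-0.09,0,0,0,255],[0.003,0.003,-0.09,0,0,0,110],[0.003,0.003,-0.09,0,0,0,110],[0.003,0.003,-0.09,0,0,0,110],[0.003,0.003,-0.06,0,0,0,110],[0.003,0.003,-0.02,0,0,0,110],[0.003,0.003,0.01,0,0,0,110]]]'
```

```text
clock: 4.62
eef_pos: [0.4471, -0.3684, 0.1294]
tool_rot: [0.707, 0.707, 0.0, 0.002]
ft_force: [2.3, -0.6, 0.0]
grip_width: 0.0484
```

```bash
python3 -m jog '[[[0.015,0.03,0,0,0,5,80],[0.015,0.07,0,0,0,10,80],[0.015,0.11,0,0,0,16,70],[0.015,0.15,0,0,0,16,70],[0.015,0.19,0,0,0,16,70],[0.015,0.23,0,0,0,16,70],[0.015,0.27,0,0,0,16,70],[0.015,0.295,-0.03,0,0,16,70],[0.015,0.295,-0.06,0,0,16,70],[0.015,0.295,-0.06,0,0,16,70]]]'
```

```text
clock: 5.45
eef_pos: [0.4585, -0.0706, 0.0631]
tool_rot: [0.6, 0.8, -0.001, -0.002]
ft_force: [-0.9, -0.3, 0.5]
grip_width: 0.062
```

```bash
python3 -m jog '[[[0,0,-0.03,0,0,0,70],[0,0,-0.045,0,0,0,70],[0,0,-0.045,0,0,0,70],[0,0,-0.045,0,0,0,255],[0,0,-0.045,0,0,0,255],[0,0,-0.045,0,0,0,255],[0,0,-0.045,0,0,0,255],[0,0,-0.045,0,0,0,255],[0,0,-0.045,0,0,0,255],[0,0,-0.045,0,0,0,255]]]'
```

```text
clock: 6.28
eef_pos: [0.4628, -0.0736, 0.0228]
tool_rot: [0.602, 0.799, 0.001, 0.002]
ft_force: [-1.4, -1.4, 6.1]
grip_width: 0.034
```

```bash
python3 -m jog '[[[0,0,0.04,0,0,0,255],[0,0,0.075,0,0,0,255],[0.005,-0.035,0.09,0,0,-5,255],[0.011,-0.075,0.09,0,0,-10,255],[0.017,-0.115,0.09,0,0,-16,255],[0.023,-0.155,0.09,0,0,-16,255],[0.03,-0.195,0.09,0,0,-16,255],[0.036,-0.235,0.09,0,0,-16,255],[0.042,-0.275,0.09,0,0,-16,255],[0.05,-0.315,0.09,0,0,-16,255]]]'
python3 -m jog '[[[0.002,-0.017,0,0,0,0,255],[0.002,-0.017,-0.04,0,0,0,255],[0.002,-0.017,-0.075,0,0,0,255],[0.002,-0.017,-0.081,0,0,0,255],[0.002,-0.017,-0.081,0,0,0,110],[0.002,-0.017,-0.081,0,0,0,110],[0.002,-0.017,-0.081,0,0,0,110],[0.002,-0.017,-0.05,0,0,0,110],[0.002,-0.017,-0.02,0,0,0,110],[0.002,-0.017,0.01,0,0,0,110]]]'
```

```text
clock: 7.12
eef_pos: [0.5109, -0.3903, 0.112]
tool_rot: [0.707, 0.707, 0.0, 0.001]
ft_force: [0.2, 0.0, -0.7]
grip_width: 0.0335
clock: 7.95
eef_pos: [0.5135, -0.4046, 0.1232]
tool_rot: [0.707, 0.708, 0.0, 0.001]
ft_force: [-0.1, -0.3, 0.2]
grip_width: 0.0486
```

```bash
python3 -m jog '[[[0.015,0.035,0,0,0,0,30],[0.03,0.07,0,0,0,0,30],[0.046,0.105,0,0,0,0,30],[0.061,0.14,0,0,0,0,30],[0.077,0.175,0,0,0,0,30],[0.092,0.21,0,0,0,0,30],[0.107,0.245,0,0,0,0,30],[0.123,0.28,0,0,0,0,30],[0.138,0.314,0,0,0,0,30],[0.138,0.314,-0.03,0,0,0,30]]]'
python3 -m jog '[[[0,0,-0.03,0,0,0,30],[0,0,-0.06,0,0,0,30],[0,0,-0.07,0,0,0,30],[0,0,-0.07,0,0,0,255],[0,0,-0.07,0,0,0,255],[0,0,-0.07,0,0,0,255],[0,0,-0.07,0,0,0,255],[0,0,-0.07,0,0,0,255],[0,0,-0.07,0,0,0,255],[0,0,-0.07,0,0,0,255]]]'
```

```text
clock: 8.78
eef_pos: [0.6597, -0.0837, 0.0997]
tool_rot: [0.704, 0.71, 0.007, 0.007]
ft_force: [1.7, 0.2, 1.0]
grip_width: 0.0756
clock: 9.62
eef_pos: [0.6528, -0.0912, 0.0229]
tool_rot: [0.707, 0.707, 0.001, 0.002]
ft_force: [-0.3, -0.4, 0.8]
grip_width: 0.0003
```

```bash
python3 -m jog '[[[0,0,0.04,0,0,0,30],[0,0,0.08,0,0,0,30],[-0.08,0,0.1,0,0,0,30],[-0.12,0,0.1,0,0,0,30],[-0.12,0,0.1,0,0,0,30]]]'
python3 -c "
from h import *
im=bot.camera('top');cv2.imwrite('pics/top5.png',im)
cv2.imwrite('pics/p5.png',im[150:350,300:560].repeat(3,0).repeat(3,1))"
```

```text
clock: 10.03
eef_pos: [0.531, -0.091, 0.1223]
tool_rot: [0.707, 0.707, 0.001, 0.002]
ft_force: [0.1, -0.7, 0.7]
grip_width: 0.0606
```

View pics/p5.png

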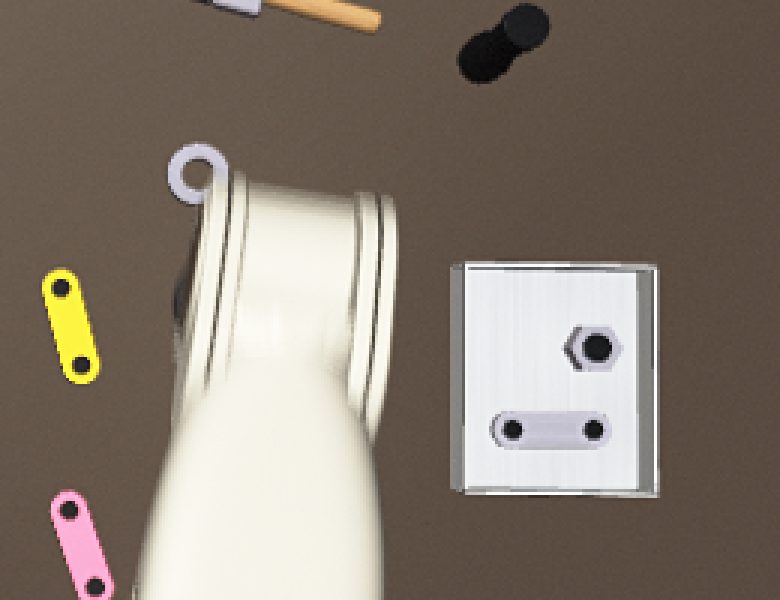

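Picture 5: the nut and link lie in the tray, at crop (597,348) and (552,430). The ring is unmoved at crop (198,173), so the open jaws sat too high and closed above it. Retrying about 13 mm lower.

```bash
python3 -m jog '[[[0.04,0,0,0,0,0,30],[0.08,0,0,0,0,0,30],[0.121,0,-0.02,0,0,0,30],[0.121,0,-0.06,0,0,0,30],[0.121,0,-0.095,0,0,0,30],[0.121,0,-0.112,0,0,0,30],[0.121,0,-0.112,0,0,0,30],[0.121,0,-0.112,0,0,0,255],[0.121,0,-0.112,0,0,0,255],[0.121,0,-0.112,0,0,0,255]]]'
python3 -m jog '[[[0,0,0,0,0,0,255],[0,0,0,0,0,0,255],[0,0,0,0,0,0,255],[0,0,0,0,0,0,255]]]'
```

```text
clock: 10.92
eef_pos: [0.6542, -0.0911, 0.0117]
tool_rot: [0.707, 0.707, 0.002, 0.002]
ft_force: [0.3, 1.3, -1.5]
grip_width: 0.0474
clock: 11.25
eef_pos: [0.6542, -0.0911, 0.0113]
tool_rot: [0.707, 0.707, 0.002, 0.002]
ft_force: [0.4, -0.1, 7.7]
grip_width: 0.0473
```

```bash
python3 -m jog '[[[0,0,0.04,0,0,0,255],[0,0,0.08,0,0,0,255],[-0.018,-0.035,0.1,0,0,0,255],[-0.036,-0.07,0.1,0,0,0,255],[-0.054,-0.106,0.1,0,0,0,255],[-0.072,-0.142,0.1,0,0,0,255],[-0.09,-0.178,0.1,0,0,0,255],[-0.108,-0.214,0.1,0,0,0,255],[-0.126,-0.248,0.1,0,0,0,255],[-0.126,-0.248,0.1,0,0,0,255]]]'
python3 -m jog '[[[0,0,-0.04,0,0,0,255],[0,0,-0.08,0,0,0,255],[0,0,-0.092,0,0,0,255],[0,0,-0.092,0,0,0,255],[0,0,-0.092,0,0,0,75],[0,0,-0.092,0,0,0,75],[0,0,-0.092,0,0,0,75],[0,0,-0.06,0,0,0,75],[0,0,-0.02,0,0,0,75],[0,0,0.02,0,0,0,75]]]'
python3 -m jog '[[[0,0.04,0.04,0,0,0,75],[0,0.08,0.08,0,0,0,75],[0,0.12,0.09,0,0,0,75],[0,0.16,0.09,0,0,0,75],[0,0.16,0.09,0,0,0,75]]]'
python3 -c "
from h import *
im=bot.camera('top');cv2.imwrite('pics/top6.png',im)
s=bot.camera('side');cv2.imwrite('pics/side6.png',s)
cv2.imwrite('pics/p6.png',np.hstack([im[210:330,400:540].repeat(3,0).repeat(3,1),cv2.resize(s[160:280,205:320],(345,360),interpolation=cv2.INTER_CUBIC)]))"
```

```text
clock: 12.08
eef_pos: [0.5221, -0.3455, 0.1088]
tool_rot: [0.71, 0.704, -0.002, 0.001]
ft_force: [0.0, 0.5, -0.0]
grip_width: 0.0469
clock: 12.92
eef_pos: [0.5254, -0.338, 0.1291]
tool_rot: [0.707, 0.707, -0.0, -0.001]
ft_force: [0.5, -0.0, 0.3]
grip_width: 0.0605
clock: 13.33
eef_pos: [0.527, -0.1757, 0.2219]
tool_rot: [0.706, 0.708, 0.002, 0.002]
ft_force: [0.4, 0.4, -0.3]
grip_width: 0.0604
```

View pics/p6.png

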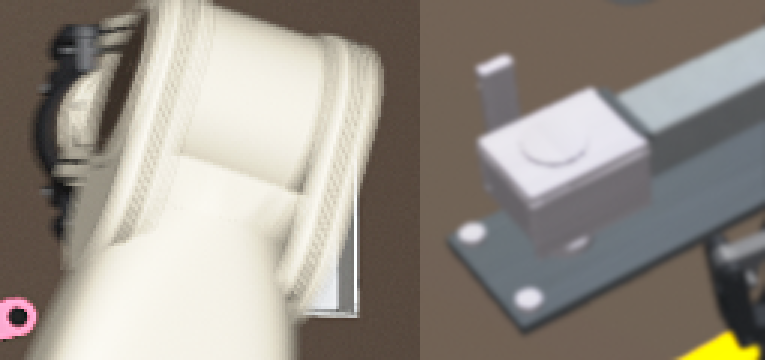

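```bash
python3 -m jog '[[[-0.008,0.041,0,0,0,7,152],[-0.016,0.082,0,0,0,14,152],[-0.023,0.123,0,0,0,21,152],[-0.031,0.164,0,0,0,28,152],[-0.039,0.205,0,0,0,35,152],[-0.047,0.246,0,0,0,42,152],[-0.055,0.287,0,0,0,49,152],[-0.063,0.328,0,0,0,56,152],[-0.07,0.37,0,0,0,63,152],[-0.078,0.412,0,0,0,70,152]]]'
python3 -m jog '[[[0,0,0,0,0,7,152],[0,0,0,0,0,14,152],[0,0,0,0,0,21,152],[0,0,-0.02,0,0,28,152],[0,0,-0.04,0,0,34.4,152],[0,0,-0.06,0,0,34.4,152],[0,0,-0.06,0,0,34.4,152],[0,0,-0.06,0,0,34.4,152]]]'
python3 -c "
from h import *
im=bot.camera('top');cv2.imwrite('pics/top7.png',im)
print('tab side',cast('side',[[230,181.7]],.125))
o=bot.get_obs();print(o['eef_pos'],np.rad2deg(o['joint_pos']).round())
s=bot.camera('side')
cv2.imwrite('pics/p7.png',np.hstack([im[220:340,430:550].repeat(3,0).repeat(3,1),cv2.resize(s[130:270,190:340],(386,360),interpolation=cv2.INTER_CUBIC)]))"
```

```text
clock: 14.27
eef_pos: [0.4486, 0.2321, 0.2188]
tool_rot: [0.171, 0.985, 0.0, 0.001]
ft_force: [0.8, 0.2, 0.7]
grip_width: 0.0343
clock: 14.93
eef_pos: [0.4482, 0.2299, 0.1578]
tool_rot: [-0.125, 0.992, -0.001, -0.001]
ft_force: [0.4, -0.9, 0.4]
grip_width: 0.0347
tab side [[0.44811927 0.23429332]]
[0.44909553 0.2303915  0.15890982] [27. 17. -8. 65. -0. 13.]
```

View pics/p7.png

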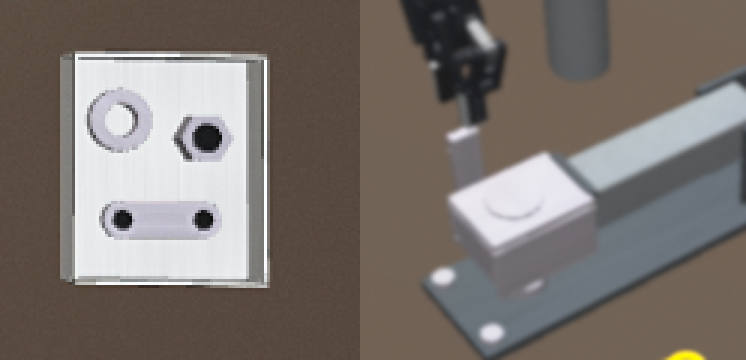

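Picture 7: ring (120,120), nut (205,137) and link (162,220) all lie in the tray. The gripper is above the tab at crop (462,135), and both views agree on the tab within 1 mm. Descend and grip.

```bash
python3 -m jog '[[[-0.001,0.003,-0.02,0,0,0,152],[-0.001,0.003,-0.04,0,0,0,152],[-0.001,0.003,-0.055,0,0,0,152],[-0.001,0.003,-0.068,0,0,0,152],[-0.001,0.003,-0.071,0,0,0,152],[-0.001,0.003,-0.071,0,0,0,152]]]'
python3 -m jog '[[[0,0,0,0,0,0,255],[0,0,0,0,0,0,255],[0,0,0,0,0,0,255],[0,0,0,0,0,0,255],[0,0,0,0,0,0,255],[0,0,0,0,0,0,255],[0,0,0,0,0,0,255]]]'
```

```text
clock: 15.53
eef_pos: [0.4479, 0.2337, 0.0877]
tool_rot: [-0.125, 0.992, 0.0, 0.0]
ft_force: [-0.3, -0.6, 1.3]
grip_width: 0.0347
clock: 16.12
eef_pos: [0.448, 0.2371, 0.0892]
tool_rot: [-0.127, 0.992, 0.003, 0.001]
ft_force: [-3.2, 8.8, -1.6]
grip_width: 0.0095
```

```bash
python3 -m jog '[[[-0.001,0.005,0,0,0,0,255],[-0.0025,0.01,0,0,0,0,255],[-0.004,0.015,0,0,0,0,255],[-0.005,0.019,0,0,0,0,255],[-0.005,0.021,0,0,0,0,255],[-0.005,0.021,0,0,0,0,255],[-0.005,0.021,0,0,0,0,255]]]'
```

```text
clock: 16.7
eef_pos: [0.4443, 0.2516, 0.0888]
tool_rot: [-0.124, 0.992, -0.003, 0.002]
ft_force: [2.5, -11.1, 5.3]
grip_width: 0.0093
```

```bash
python3 -m jog '[[[-0.001,0.003,0,0,0,0,255],[-0.001,0.003,0,0,0,0,255],[-0.001,0.003,0,0,0,0,255]]]'
python3 -m jog '[[[0.0008,0.0002,0.0084,-0.5,1.9,0,255],[0.0018,0.0005,0.0167,-1,3.9,0,255],[0.0032,0.0008,0.025,-1.5,5.8,0,255],[0.0048,0.0012,0.0332,-2,7.8,0,255],[0.0067,0.0017,0.0414,-2.5,9.7,0,255],[0.0089,0.0023,0.0495,-3,11.6,0,255],[0.0089,0.0023,0.0495,-3,11.6,0,255],[0.0089,0.0023,0.0495,-3,11.6,0,255]]]'
```

```text
clock: 16.95
eef_pos: [0.4436, 0.2543, 0.0888]
tool_rot: [-0.124, 0.992, -0.004, 0.002]
ft_force: [3.2, -13.3, 3.5]
grip_width: 0.0092
clock: 17.62
eef_pos: [0.4521, 0.256, 0.137]
tool_rot: [-0.124, 0.987, -0.017, -0.103]
ft_force: [2.8, -12.4, -3.5]
grip_width: 0.0093
```

Rising as planned, with the wrist force in the range expected. Continuing to 24°.

```bash
python3 -m jog '[[[0.0024,0.0006,0.008,-0.5,1.9,0,255],[0.0051,0.0013,0.016,-1,3.9,0,255],[0.0081,0.0021,0.0238,-1.5,5.8,0,255],[0.0113,0.0029,0.0315,-2,7.8,0,255],[0.0149,0.0038,0.039,-2.5,9.7,0,255],[0.0186,0.0048,0.0465,-3,11.7,0,255],[0.0186,0.0048,0.0465,-3,11.7,0,255],[0.0186,0.0048,0.0465,-3,11.7,0,255],[0.0186,0.0048,0.0465,-3,11.7,0,255]]]'
python3 -c "
from h import *
im=bot.camera('top');s=bot.camera('side')
cv2.imwrite('pics/p8.png',np.hstack([im[140:340,200:540],s[100:300,180:440]]))
o=bot.get_obs();print(o['eef_pos'],o['ft_force'],o['grip_width'])"
```

```text
clock: 18.37
eef_pos: [0.4704, 0.2606, 0.1834]
tool_rot: [-0.122, 0.97, -0.03, -0.207]
ft_force: [1.1, -12.5, -1.4]
grip_width: 0.0093
[0.47038314 0.26056193 0.18343274] [  2.05531644 -12.84255128  -1.18353257] 0.009899603630844602
```

View pics/p8.png

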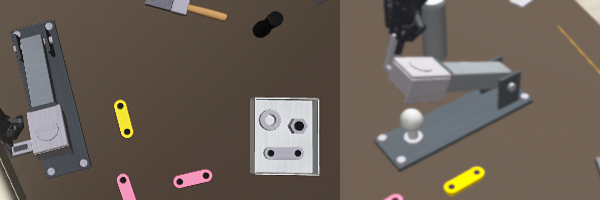

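Picture 8: the coupler is raised and held by the tab. The ball is free at side-crop (411,120), all three fittings are in the tray, and the bystanders look unmoved. A short hold to confirm it is still, then hand in.

```bash
python3 -m jog '[[[0,0,0,0,0,0,255],[0,0,0,0,0,0,255],[0,0,0,0,0,0,255],[0,0,0,0,0,0,255],[0,0,0,0,0,0,255],[0,0,0,0,0,0,255]]]'
python3 -c "
from workcell import bot
print(bot.job_done())"
```

```text
clock: 18.97
eef_pos: [0.4704, 0.2605, 0.1834]
tool_rot: [-0.122, 0.97, -0.03, -0.206]
ft_force: [2.5, -13.4, -2.5]
grip_width: 0.0091
the job is handed in; nothing more can be done
None
```

The job is handed in at 19.0 s of the 72 s allowed. The link, nut and ring are in the parts tray, and the gripper holds the coupler raised by its latch tab. I gripped the tab, drew the latch out by an estimated 15–18 mm (from the 13 N pull and the tool's travel), and swung the tongue up about 24°.

- **One miss:** the first ring grasp closed above the ring without moving it. The second, about 12 mm lower, held.
- **Last picture:** all three fittings lie in the tray and the ball is free under the raised coupler. The brush and flashlight look unmoved by eye. Only part of the spray can is visible in that picture, and I did not measure any of the three.
- **Coupler height:** the coupler's lowest edge is at about 140 mm, some 45 mm above the ball. That comes from the tool's rise of 95 mm and the tongue geometry; I did not measure it in the images.
- **Final hold:** the arm stayed still over 0.6 s, with the wrist reading about 13 N.
- **Disagreement:** the jaw opening read up to about 3 mm under the parts' true widths (for example 26.7 mm on the 30 mm link).

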